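Lock the bayonet dome on the mahjong dice roller and roll

ROBOT

A 6-joint arm with a two-finger parallel gripper is mounted at the origin on the work surface. World frame = base frame: x ahead of the robot, y to its left, z up, the work surface at z = 0. Lengths are in mm, angles in rad, forces in N, time in s.
With the tool pointing down it reaches from about 150 to 775 mm from the base axis. Payload 6.1 kg.
Tool frame: the origin (TCP) lies midway between the tips of the shut fingers; the grasp point (between the pads) lies 19 mm behind it; z points along the fingers, x is the direction in which the jaws open and shut, and the axes are right-handed (so a half turn about z gives the same grasp; the last joint's range is limited). The gripper opens to 85 mm and grips with 20 to 120 N. Pads are 22 mm wide; open, the fingers measure 114 mm over their backs; the gripper's body (76 mm by 85 mm) begins 54 mm behind the grasp point. The pads swing forward as they close: fully open they stand 13 mm farther back than shut.
Start: joints at [-1.162, 0.126, -0.04, 1.405, 0, 1.571], TCP at [208.684, -481.725, 231.295] pointing down, gripper open.
Joint ranges: [-2.72, 2.72], [-0.95, 1.95], [-1.27, 1.35], [-1.78, 2.02], [-1.46, 1.47], [-3.14, 3.14]. Speed limits (rad/s): [2.39, 2.39, 3.01, 3.14, 3.14, 3.14].

INTERFACE

Orientations are given as a unit quaternion [x, y, z, w].
In Python, from workcell import bot gives the robot as it stands.
- The arm moves only by the shell command python3 -m inch 'ROWS'. ROWS is JSON, a list of rows, each an object with "turn": the turn, a rotation vector about the tool's x, y, z in units of 6 degrees (1.0 is 6 degrees), a list of three; "dp": the shift along the tool's x, y, z in units of 50 mm (1.0 is 50 mm), a list of three; "jaw": the opening, from -1 (shut) to 1 (fully open). In form: [{"turn": [rx, ry, rz], "dp": [x, y, z], "jaw": jaw}, ...]. A call has 1 to 10 rows; each row is the pose to reach, as a shift and turn from the pose commanded when the call began, along the tool's axes at that moment; what a row does not reach only later rows make up. A row lasts 1/8 s, in which the tool goes at most 62.5 mm and 10.7 degrees, less where a joint would pass 70% of its speed; a pose out of reach is approached as far as the arm can. A call with a gripper value outside its range is refused whole. The fingers move at their own pace and stop on an object; the grip force is fixed at half the most. Time passes only in rows, so rows that repeat a pose let the fingers close. It gives the time, the measured TCP pose, the force and the opening at its end, in the units of the state.
- bot.observe(): the state, without advancing time (a new reading comes with each control period).
- bot.get_image(name): name is "side" or "top"; returns the picture (400x640x3 uint8, blue, green, red); there is no depth.
- bot.get_calibration(name): a dict with "fx", "fy", "cx", "cy" (pixels), "R" (3x3) and "t" (3): a world point X has camera coordinates R X + t. Camera axes: x right, y down, z forward; pixel columns grow to the right and rows downward; lengths in mm; the calibration is good to about 2 mm. A picture is of the moment at which its call begins. get_calibration takes no time and is no camera call.
- bot.close_job(): hands the job in, once; it reports no verdict.
The state is a dict: "clock": time; "joint_positions": joint angles; "qvel": joint speeds; "tau": joint torques, N m; "tool_pos": TCP position; "ee_rot": TCP orientation; "force": force on the tool from outside, world axes, zero at the start; "wrist_torque": the same for the moment, N m; "finger_gap": opening from 0.0 (shut) to 1.0 (fully open).
Only numpy, scipy, OpenCV 4.12 (cv2) and the standard library are available. Lean on these libraries where they do the work, as an engineer would, in place of code of your own. Each camera call takes 0.05 s, during which the arm holds its last target.

TASK

The clear dome has been put back crooked on the mahjong dice roller. Turn it until its two lugs line up with the slots in the collar, push it down against the spring and give it a quarter turn clockwise until it locks, then press the roll button right down and let go to roll the dice. Leave the glass, the ashtray, the wooden disc and the tile tray where they are.

Things in the scene. Friction and masses are not known exactly. Their poses are not given: they have to be found in the camera images.
- roller: Dice roller: black plastic housing 172 x 126 mm, 42 mm high, fixed to the table, with a round socket for the dome. Origin on the socket's vertical axis at table height; z up; -x points to the roll button. The housing reaches 109 mm to -x, 63 mm to +x and 63 mm to both sides in y.
- slot (a point): Mouth of one of the two slots in the grey bayonet collar round the socket, at the roller's +x side, 50 mm from the axis, at the collar's top (42 mm high, flush with the housing); the other slot is opposite, at -x. Each is 26 degrees wide and takes one lug of the dome from above. Collar inner diameter 93 mm.
- notch (a point): Locking notch under the collar's lip, 80 degrees clockwise (seen from above) of a slot (the other is opposite): 26 degrees wide, 4 mm high. From the slots the pressed-down lugs can turn only clockwise, up to an end stop at the notch's far end; let go there, the lugs rise into the notches and the dome is locked.
- dome: Clear plastic dome, loose, 0.12 kg, 89 mm across, in the socket. Origin: centre of its skirt's lower edge, z up; the x axis runs through both lugs. The same after a half turn. Flat top, 36 mm in radius, 46 mm above the origin. On a spring ring: origin 35 mm above the roller's origin when unlocked, 25 mm when locked, its x axis then 80 degrees (give or take 6) clockwise of the roller's.
- lug (a point): Outer end of one of the dome's two lugs, on its +x axis (the other at -x), 51 mm from the axis, 10.5 mm above the dome's origin. Lugs 12 mm wide, 5 mm high. With the lugs in the slots the dome can be pushed down 15.5 mm to a hard stop, at least 14 mm (about 8 N, spring) before it can turn; with them over the collar it goes down only 1 mm.
- grip_bar (a point): Centre of the top of the white grip bar on the dome's flat top, 68 mm above the dome's origin on its axis. The bar lies along the dome's x axis, in line with the lugs: 60 mm long, 14 mm thick, 22 mm high; the flat top to both sides of it can be pressed on.
- roll_button (a joint): Spring travel of the roll button, m: 0 up, 0.006 fully down. It needs about 2.5 N to start and 5 N at the bottom, and springs back; it swirls the turntable under the dice.
- button_top (a point): Centre of the top of the white round roll button, 26 mm in diameter, 82 mm from the roller's origin along its -x, 50 mm above the table when up; pressed straight down.
- glass: Overturned drinking glass, 68 mm across the rim it stands on, 100 mm high; origin at the table under its centre. A bystander.
- ashtray: Round white ceramic ashtray, 104 mm across, 34 mm high; origin at its underside. A bystander.
- wind_disc: Wooden wind disc, 60 mm across, 12 mm high; origin at its underside. A bystander.
- tile_tray: Grey plastic tray of mahjong tiles, 95 x 260 mm (x, y), 28 mm high, behind the roller; origin at its underside. A bystander.
There are look-alikes about, which are no part of the job. Leave any blue look-alike of the dome alone.

How it is judged (in metres and radians):
On the way, in this order (a step that is already met when the one before it is completed fails the run):
1. the dome is pushed down, turned a quarter turn and has risen into its locking notches (z of dome in the frame of roller between 0.0225 and 0.0285 m and angle between the x axis of dome and the x axis of roller, either way round above 1.2 rad), for 0.2 s.
2. the roll button is pressed right down (value of joint roll_button above 0.0045 m), for 0.05 s.
At the end, for the whole second after the job is handed in: The dome stands level in the socket, at rest and locked: its origin 22.5 to 28.5 mm above the roller's origin and within 4 mm of its axis, its bar at least 69 degrees off the roller's x axis; the roll button has been pressed (over 4.5 mm) after the locking and is up again (all of step 1 and angle between dome's own z axis and vertical below 0.08 rad and horizontal distance between dome and roller below 0.004 m and value of joint roll_button below 0.0015 m and linear speed of dome below 0.01 m/s); the robot touches nothing.
It fails at once if the glass, ashtray, wooden disc or tile tray is moved by more than 20 mm or the glass is tipped (distance of any of glass, ashtray, wind_disc, tile_tray from where it was at the start of the episode above 0.02 m or angle between glass's own z axis and vertical above 0.3 rad).
It also fails if it takes over 54 s, if anything falls off the work surface, if the arm or the gripper's body presses on something with over 40 N, if the wrist force passes 120 N, or if a joint passes its speed limit or range.

## Working session

There is one attempt and no reset: what is moved stays moved. The work goes in short steps, Python scripts to look and compute and a shell command to move; the robot and the scene stay as the last step left them, time stands still between calls to the robot, and variables do not carry over. Pictures are saved under pics/ and viewed, and the job is handed in when it is done.

```bash
ls; mkdir -p pics
python3 - <<'E'
from workcell import bot
import cv2
print(bot.observe())
for n in("side","top"):
    cv2.imwrite(f"pics/{n}0.png",bot.get_image(n)); print(n,bot.get_calibration(n))
E
```

```text
pics
{'clock': 0.0, 'joint_positions': array([-1.16202155e+00,  1.26359738e-01, -4.06392315e-02,  1.40543338e+00,
       -1.03106742e-05,  1.57078095e+00]), 'qvel': array([-0.00146523,  0.000194  , -0.00097606, -0.00078148, -0.00085127,
        0.00079128]), 'tau': array([ 1.98610505e-03, -4.35916471e+01,  3.52921629e+01,  1.72073382e-02,
       -6.57711325e-05, -1.26798037e-05]), 'tool_pos': array([ 208.50273551, -481.34335348,  230.52483403]), 'ee_rot': array([ 8.35912238e-01, -5.48862515e-01, -6.86608582e-04, -4.44677022e-04]), 'force': array([-0.82864247,  0.02544283, -0.04475518]), 'wrist_torque': array([ 0.01306672,  0.02761608, -0.05269605]), 'finger_gap': 0.9992376179960238}
side {'fx': 401.5916244779001, 'fy': 401.5916244779001, 'cx': 315.41281723275426, 'cy': 197.6248069730104, 'R': array([[ 0.9920388 , -0.12341963,  0.02503219],
       [-0.04251003, -0.51529917, -0.85595541],
       [ 0.11854077,  0.84807686, -0.51644335]]), 't': array([-536.89818038,   93.08332568,  906.42409403])}
top {'fx': 398.34752987397843, 'fy': 398.34752987397843, 'cx': 321.2123657507052, 'cy': 196.75856311038302, 'R': array([[-0.01385563, -0.99989513,  0.00421292],
       [-0.99304972,  0.01326804, -0.11694536],
       [ 0.1168772 , -0.005804  , -0.99312941]]), 't': array([ -5.23790501, 569.97027009, 947.72708218])}
```

View pics/side0.png

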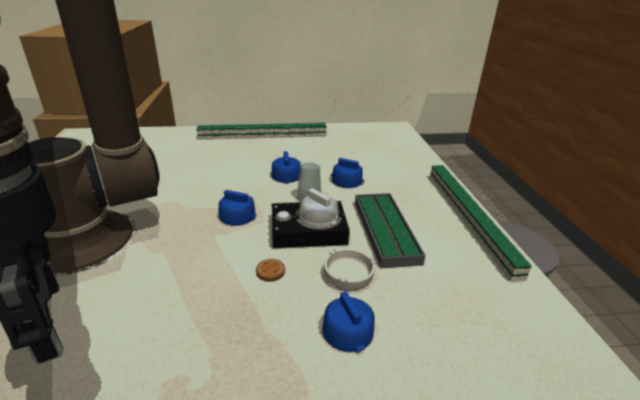

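View pics/top0.png

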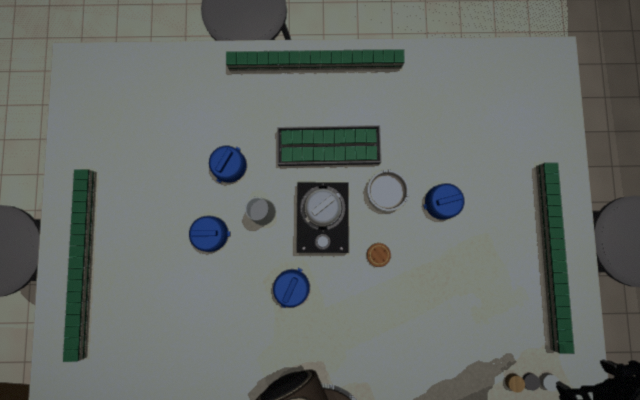

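The real dome is the clear one on the black roller, at top (323,208) and side (317,208). It could be confused with the blue domes at top (227,163), (208,233), (291,288) and (445,201). The glass is at (260,210) and the ashtray at (387,191). I'll check the choice in a close crop.

Run:
```python
import cv2,numpy as np
a=cv2.imread("pics/top0.png")[170:265,275:370]
a=cv2.convertScaleAbs(a,alpha=1.5)
cv2.imwrite("pics/topc.png",cv2.resize(a,(570,570),interpolation=cv2.INTER_CUBIC))
a=cv2.imread("pics/side0.png")[170:260,260:360]
cv2.imwrite("pics/sidec.png",cv2.resize(a,None,fx=6,fy=6,interpolation=cv2.INTER_CUBIC))
```

```text
(no output)
```

View pics/topc.png

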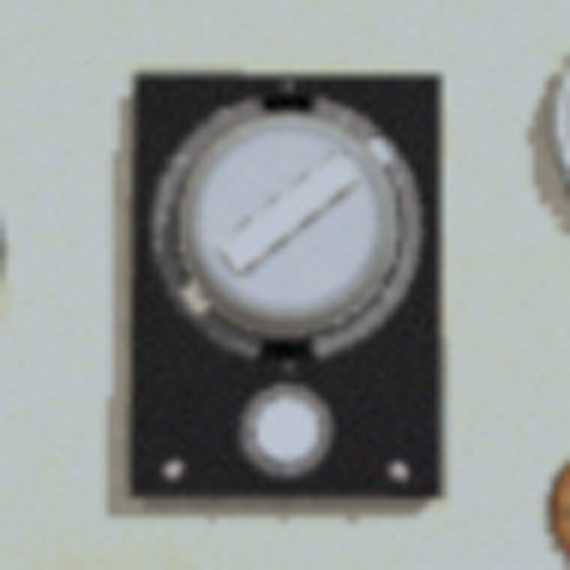

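View pics/sidec.png

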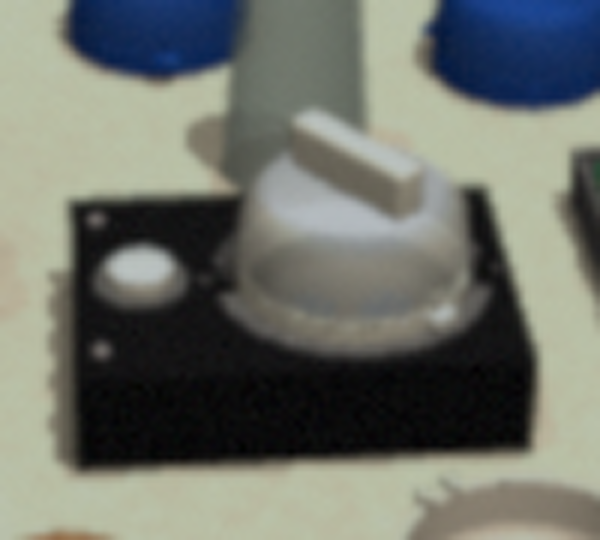

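The crop shows the clear dome, with its white bar running from (230,255) to (350,165) and its lugs at (380,152) and (195,297). The dark slots are at (287,103) and (287,350), and the button at (287,428).

```bash
cat > h.py <<'E'
import numpy as np
from workcell import bot
def ray(n,u,v,z):
    c=bot.get_calibration(n);R=np.array(c['R']);t=np.array(c['t'])
    d=R.T@np.array([(u-c['cx'])/c['fx'],(v-c['cy'])/c['fy'],1]);o=-R.T@t
    return o+d*(z-o[2])/d[2]
E
python3 - <<'E'
from h import *
P={}
for k,x,y,z in [("slot+",287,103,42),("slot-",287,350,42),("but",287,425,50),("lugA",380,152,45.5),("lugB",195,297,45.5),("barA",345,165,103),("barB",232,259,103),("cTL",134,75,42),("cTR",441,75,42),("cBL",130,494,42),("cBR",441,496,42),("flat",288,217,81)]:
    P[k]=ray("top",275+(x+.5)/6-.5,170+(y+.5)/6-.5,z);print(k,P[k].round(1))
a=lambda p,q:np.degrees(np.arctan2(*(P[p]-P[q])[1::-1]))
print(a("slot+","slot-"),a("slot+","but"),a("cTL","cBL"),a("cTR","cBR"),a("lugA","lugB"),a("barA","barB"))
for p,q in [("slot+","slot-"),("lugA","lugB"),("barA","barB")]:print((P[p]+P[q])/2,np.linalg.norm(P[p]-P[q]))
for k,x,y,z in [("but",140,265,50),("barA",305,120,103),("barB",411,178,103)]:
    P[k]=ray("side",260+(x+.5)/6-.5,170+(y+.5)/6-.5,z);print(k,P[k].round(1))
s=bot.observe();from scipy.spatial.transform import Rotation as Ro
print(Ro.from_quat(s['ee_rot']).as_matrix().round(4))
E
```

```text
slot+ [593.5 -16.2  42. ]
slot- [492.9 -14.8  42. ]
but [462.8 -14.3  50. ]
lugA [572.4 -53.6  45.5]
lugB [514.6  22.   45.5]
barA [560.6 -37.4 103. ]
barB [525.3   6.  103. ]
cTL [605.9  46.1  42. ]
cTR [604.2 -79.4  42. ]
cBL [436.3  48.9  42. ]
cBR [433.7 -75.6  42. ]
flat [543.1 -15.6  81. ]
-0.8141596158582214 -0.8394635693565956 -0.9260611170228479 -1.2460159764219476 -52.59285601600783 -50.90902942197146
[543.19249903 -15.52017939  42.        ] 100.5791011121514
[543.48603125 -15.84053118  45.5       ] 95.19318637228771
[542.91732115 -15.69840903 103.        ] 56.02739093513885
but [462.9 -12.7  50. ]
barA [527.3   1.7 103. ]
barB [561.2 -43.7 103. ]
[[ 3.975e-01 -9.176e-01 -5.000e-04]
 [-9.176e-01 -3.975e-01  1.300e-03]
 [-1.400e-03 -0.000e+00 -1.000e+00]]
```

```bash
python3 -m inch '[{"turn":[0,0,-17.4],"dp":[-5.89,-9.84,0],"jaw":0},{"turn":[0,0,-17.4],"dp":[-5.89,-9.84,0],"jaw":0},{"turn":[0,0,-17.4],"dp":[-5.89,-9.84,0],"jaw":0},{"turn":[0,0,-17.4],"dp":[-5.89,-9.84,0],"jaw":0},{"turn":[0,0,-17.4],"dp":[-5.89,-9.84,0],"jaw":0},{"turn":[0,0,-17.4],"dp":[-5.89,-9.84,0],"jaw":0},{"turn":[0,0,-17.4],"dp":[-5.89,-9.84,0],"jaw":0},{"turn":[0,0,-17.4],"dp":[-5.89,-9.84,0],"jaw":0},{"turn":[0,0,-17.4],"dp":[-5.89,-9.84,0],"jaw":0},{"turn":[0,0,-17.4],"dp":[-5.89,-9.84,0],"jaw":0}]'
cat >> h.py <<'E'
from scipy.spatial.transform import Rotation as Ro
def st():
    s=bot.observe();M=Ro.from_quat(s['ee_rot']).as_matrix()
    print('t',s['clock'],'pos',s['tool_pos'].round(2),'yaw',np.degrees(np.arctan2(M[1,0],M[0,0])).round(2),'z',M[:,2].round(4),'F',s['force'].round(2),'T',s['wrist_torque'].round(3),'gap',round(float(s['finger_gap']),3),'q',s['joint_positions'].round(3))
    return s,M
def to(x,y,z,yaw):
    s,M=st();d=M.T@(np.array([x,y,z])-s['tool_pos'])/50
    c,sn=np.cos(np.radians(yaw)),np.sin(np.radians(yaw))
    T=np.array([[c,sn,0],[sn,-c,0],[0,0,-1]])
    print('dp',d.round(3),'turn',(np.degrees(Ro.from_matrix(M.T@T).as_rotvec())/6).round(3))
E
python3 -c "
from h import *
to(543.2,-15.6,110,38)"
```

```text
clock: 1.35
tool_pos: [544.5, -12.7, 230.1]
ee_rot: [0.944, 0.329, -0.001, -0.0]
force: [1.1, -0.4, 0.1]
finger_gap: 0.5
t 1.35 pos [544.51 -12.65 230.1 ] yaw 38.36 z [-1.3e-03  5.0e-04 -1.0e+00] F [ 1.08 -0.44  0.1 ] T [ 0.047  0.056 -0.016] gap 0.5 q [-0.023  0.164  0.003  1.411  0.     0.878]
dp [-0.055  0.033  2.402] turn [-0.012  0.007  0.061]
```

```bash
python3 -m inch '[{"turn":[0,0,0],"dp":[0,0,1],"jaw":0},{"turn":[0,0,0],"dp":[0,0,2],"jaw":0},{"turn":[0,0,0],"dp":[0,0,2.4],"jaw":0},{"turn":[0,0,0],"dp":[0,0,2.4],"jaw":0},{"turn":[0,0,0],"dp":[0,0,2.4],"jaw":0},{"turn":[0,0,0],"dp":[0,0,2.4],"jaw":0}]'
python3 -c "
from h import *
import cv2
to(543.2,-15.6,88,38)
for n,a,b,c,d in (('top',160,270,260,380),('side',120,260,230,390)):
  cv2.imwrite('pics/%s1.png'%n,cv2.resize(bot.get_image(n)[a:b,c:d],None,fx=4,fy=4,interpolation=cv2.INTER_CUBIC))"
```

```text
clock: 2.1
tool_pos: [544.0, -16.0, 112.8]
ee_rot: [0.946, 0.324, 0.001, 0.0]
force: [-0.8, 0.3, -0.1]
finger_gap: 0.504
t 2.1 pos [544.01 -15.99 112.78] yaw 37.82 z [ 2.4e-03 -1.0e-04 -1.0e+00] F [-0.8   0.32 -0.12] T [-0.027 -0.007 -0.038] gap 0.504 q [-0.029  0.186 -0.23   1.153  0.     0.881]
dp [-0.009 -0.017  0.495] turn [ 0.015 -0.018 -0.031]
```

View pics/side1.png

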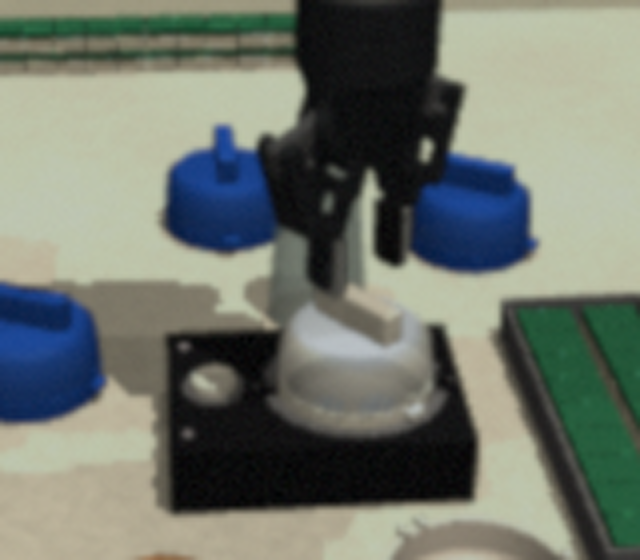

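View pics/top1.png

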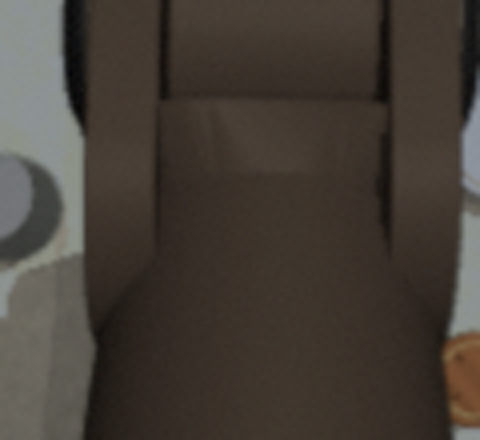

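The fingertips straddle the bar, at side crop (320,290) and (390,262). The top view is blocked by the arm.

```bash
python3 -m inch '[{"turn":[0,0,0],"dp":[0,0,0.3],"jaw":0},{"turn":[0,0,0],"dp":[0,0,0.5],"jaw":0},{"turn":[0,0,0],"dp":[0,0,0.5],"jaw":0},{"turn":[0,0,0],"dp":[0,0,0.5],"jaw":-1},{"turn":[0,0,0],"dp":[0,0,0.5],"jaw":-1},{"turn":[0,0,0],"dp":[0,0,0.5],"jaw":-1},{"turn":[0,0,0],"dp":[0,0,0.5],"jaw":-1},{"turn":[0,0,0],"dp":[0,0,0.5],"jaw":-1}]'
python3 -c "
from h import *
to(543.2,-15.6,84,89)"
```

```text
clock: 3.2
tool_pos: [543.3, -15.9, 86.6]
ee_rot: [0.946, 0.324, 0.0, 0.0]
force: [-0.4, 0.9, 3.2]
finger_gap: 0.148
t 3.2 pos [543.33 -15.93  86.56] yaw 37.82 z [ 6.e-04  0.e+00 -1.e+00] F [-0.43  0.88  3.18] T [ 0.069 -0.06  -0.038] gap 0.148 q [-0.029  0.199 -0.273  1.098  0.     0.881]
dp [ 0.002 -0.007  0.051] turn [ 5.00e-03 -3.00e-03 -8.53e+00]
```

```bash
python3 -m inch '[{"turn":[0,0,-1.2],"dp":[0,0,0],"jaw":-1},{"turn":[0,0,-2.4],"dp":[0,0,0],"jaw":-1},{"turn":[0,0,-3.6],"dp":[0,0,0],"jaw":-1},{"turn":[0,0,-4.8],"dp":[0,0,0],"jaw":-1},{"turn":[0,0,-6],"dp":[0,0,0],"jaw":-1},{"turn":[0,0,-7.2],"dp":[0,0,0],"jaw":-1},{"turn":[0,0,-8.5],"dp":[0,0,0],"jaw":-1},{"turn":[0,0,-8.5],"dp":[0,0,0],"jaw":-1},{"turn":[0,0,-8.5],"dp":[0,0,0],"jaw":-1}]'
python3 -c "
from h import *
import cv2
to(543.2,-15.6,84,89)
for n,a,b,c,d in (('side',160,260,250,370),):
  cv2.imwrite('pics/%s2.png'%n,cv2.resize(bot.get_image(n)[a:b,c:d],None,fx=6,fy=6,interpolation=cv2.INTER_CUBIC))"
```

```text
clock: 4.32
tool_pos: [544.0, -15.3, 86.7]
ee_rot: [0.715, 0.699, 0.001, 0.0]
force: [3.3, 3.6, 1.2]
finger_gap: 0.143
t 4.325 pos [544.02 -15.29  86.71] yaw 88.72 z [ 0.0019  0.0014 -1.    ] F [3.33 3.57 1.25] T [ 1.084 -0.799  0.059] gap 0.143 q [-2.900e-02  1.990e-01 -2.720e-01  1.098e+00  1.000e-03 -6.000e-03]
dp [-0.007 -0.016  0.054] turn [ 0.018 -0.013 -0.047]
```

View pics/side2.png

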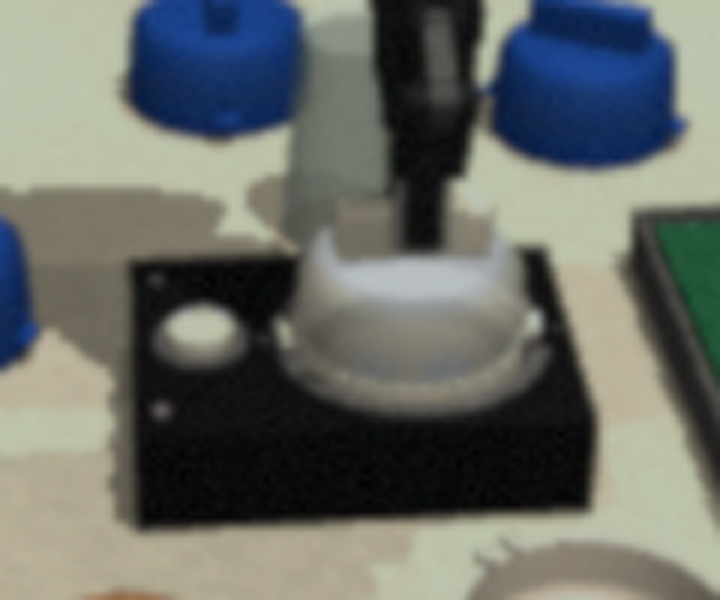

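The lugs (280,328) and (533,322) now sit at the slots, with the bar along the roller's x. Next I push down.

```bash
python3 -m inch '[{"turn":[0,0,0],"dp":[0,0,0.06],"jaw":-1},{"turn":[0,0,0],"dp":[0,0,0.12],"jaw":-1},{"turn":[0,0,0],"dp":[0,0,0.18],"jaw":-1},{"turn":[0,0,0],"dp":[0,0,0.24],"jaw":-1},{"turn":[0,0,0],"dp":[0,0,0.3],"jaw":-1},{"turn":[0,0,0],"dp":[0,0,0.3],"jaw":-1},{"turn":[0,0,0],"dp":[0,0,0.3],"jaw":-1}]'
python3 -c "
from h import *
import cv2
to(543.2,-15.6,84,89)
for n,a,b,c,d in (('side',160,260,250,370),):
  cv2.imwrite('pics/%s3.png'%n,cv2.resize(bot.get_image(n)[a:b,c:d],None,fx=6,fy=6,interpolation=cv2.INTER_CUBIC))"
```

```text
clock: 5.25
tool_pos: [544.3, -15.1, 72.8]
ee_rot: [0.715, 0.699, 0.002, 0.0]
force: [1.9, 5.0, 7.7]
finger_gap: 0.14
t 5.25 pos [544.3  -15.13  72.77] yaw 88.72 z [ 0.0031  0.0017 -1.    ] F [1.87 5.04 7.69] T [ 1.136 -0.279  0.046] gap 0.14 q [-0.029  0.207 -0.295  1.066  0.002 -0.006]
dp [-0.009 -0.021 -0.225] turn [ 0.029 -0.017 -0.047]
```

View pics/side3.png

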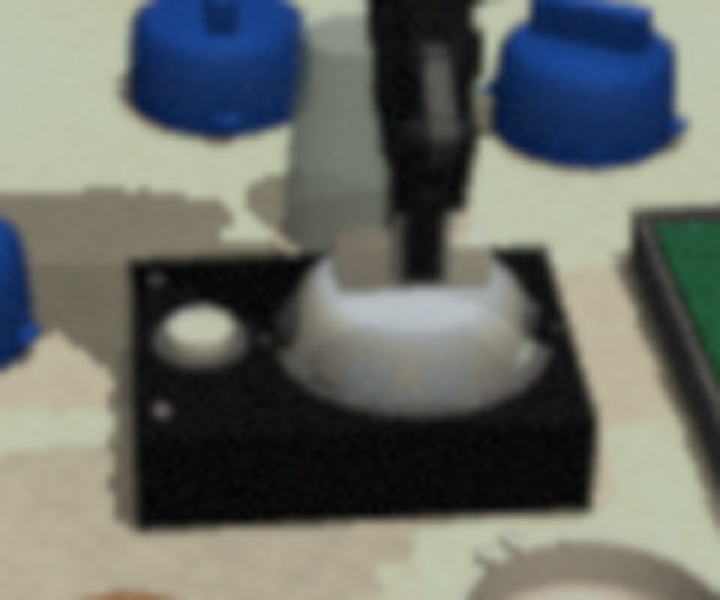

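The dome is down 14 mm at 7.7 N and the lugs are in the slots. I'll push a little further to the stop, then turn.

```bash
python3 -m inch '[{"turn":[0,0,0],"dp":[0,0,0.04],"jaw":-1},{"turn":[0,0,0],"dp":[0,0,0.04],"jaw":-1},{"turn":[0,0,1],"dp":[0,0,0.04],"jaw":-1},{"turn":[0,0,2],"dp":[0,0,0.04],"jaw":-1},{"turn":[0,0,3],"dp":[0,0,0.04],"jaw":-1},{"turn":[0,0,3],"dp":[0,0,0.04],"jaw":-1}]'
python3 -c "
from h import *
to(543.2,-15.6,72,9)"
```

```text
clock: 6.05
tool_pos: [544.7, -15.9, 71.0]
ee_rot: [0.816, 0.578, 0.002, 0.001]
force: [2.3, 2.6, 8.4]
finger_gap: 0.145
t 6.05 pos [544.71 -15.87  71.01] yaw 70.65 z [ 0.0039  0.     -1.    ] F [2.29 2.62 8.38] T [ 0.557 -0.441 -0.108] gap 0.145 q [-0.029  0.208 -0.297  1.062  0.     0.309]
dp [-0.005 -0.03  -0.02 ] turn [ 0.025 -0.03  10.275]
```

```bash
python3 -m inch '[{"turn":[0,0,1.2],"dp":[0,0,0],"jaw":-1},{"turn":[0,0,2.4],"dp":[0,0,0],"jaw":-1},{"turn":[0,0,3.6],"dp":[0,0,0],"jaw":-1},{"turn":[0,0,4.8],"dp":[0,0,0],"jaw":-1},{"turn":[0,0,6],"dp":[0,0,0],"jaw":-1},{"turn":[0,0,7.2],"dp":[0,0,0],"jaw":-1},{"turn":[0,0,8.4],"dp":[0,0,0],"jaw":-1},{"turn":[0,0,9.4],"dp":[0,0,0],"jaw":-1},{"turn":[0,0,10.4],"dp":[0,0,0],"jaw":-1},{"turn":[0,0,10.4],"dp":[0,0,0],"jaw":-1}]'
python3 -c "
from h import *
import cv2
to(543.2,-15.6,76,9)
for n,a,b,c,d in (('side',160,260,250,370),):
  cv2.imwrite('pics/%s4.png'%n,cv2.resize(bot.get_image(n)[a:b,c:d],None,fx=6,fy=6,interpolation=cv2.INTER_CUBIC))"
```

```text
clock: 7.3
tool_pos: [544.0, -16.5, 71.0]
ee_rot: [0.997, 0.072, 0.001, 0.001]
force: [-1.0, 0.0, 10.3]
finger_gap: 0.146
t 7.3 pos [543.98 -16.55  70.99] yaw 8.23 z [ 0.0027 -0.0015 -1.    ] F [-0.96  0.05 10.28] T [ 0.042  0.07  -0.047] gap 0.146 q [-3.000e-02  2.080e-01 -2.980e-01  1.063e+00 -1.000e-03  1.398e+00]
dp [-0.012 -0.021 -0.1  ] turn [ 0.018 -0.023 -0.129]
```

View pics/side4.png

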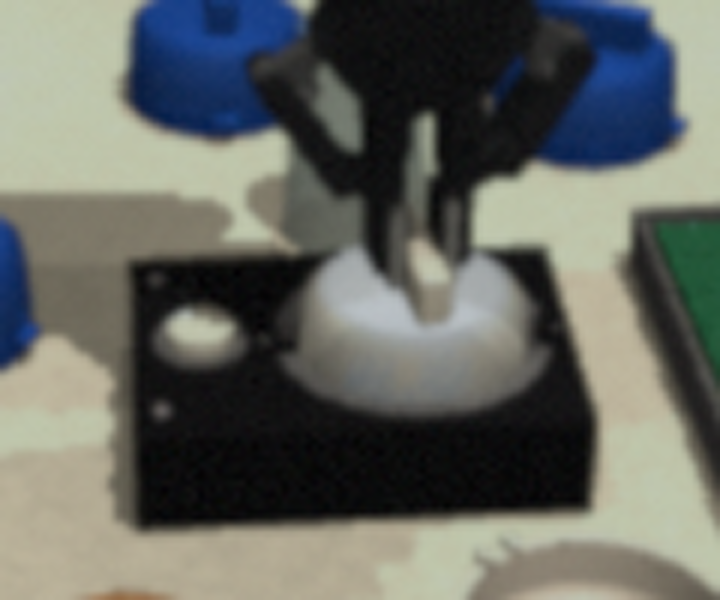

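The bar now lies across the roller, having turned about 80°. I'll let the dome rise, then release.

```bash
python3 -m inch '[{"turn":[0,0,0],"dp":[0,0,-0.04],"jaw":-1},{"turn":[0,0,0],"dp":[0,0,-0.08],"jaw":-1},{"turn":[0,0,0],"dp":[0,0,-0.1],"jaw":-1},{"turn":[0,0,0],"dp":[0,0,-0.1],"jaw":-1},{"turn":[0,0,0],"dp":[0,0,-0.1],"jaw":-0.2},{"turn":[0,0,0],"dp":[0,0,-0.1],"jaw":-0.2},{"turn":[0,0,0],"dp":[0,0,-0.1],"jaw":-0.2},{"turn":[0,0,0],"dp":[0,0,-0.1],"jaw":-0.2}]'
python3 -c "
from h import *
to(543.2,-15.6,136,9)"
```

```text
clock: 8.35
tool_pos: [542.8, -16.0, 74.0]
ee_rot: [0.997, 0.073, -0.0, 0.0]
force: [-0.2, 0.2, 1.6]
finger_gap: 0.399
t 8.35 pos [542.81 -15.97  74.01] yaw 8.41 z [-7.e-04 -1.e-04 -1.e+00] F [-0.17  0.15  1.64] T [-0.027 -0.027  0.021] gap 0.399 q [-0.029  0.206 -0.292  1.073 -0.     1.395]
dp [ 0.008 -0.006 -1.24 ] turn [ 0.     0.007 -0.099]
```

```bash
python3 -m inch '[{"turn":[0,0,0],"dp":[0,0,-0.5],"jaw":-0.2},{"turn":[0,0,0],"dp":[0,0,-1.2],"jaw":-0.2},{"turn":[0,0,-1.7],"dp":[-0.8,-0.1,-1.6],"jaw":-1},{"turn":[0,0,-3.4],"dp":[-1.6,-0.2,-1.6],"jaw":-1},{"turn":[0,0,-5.1],"dp":[-1.6,-0.2,-1.6],"jaw":-1},{"turn":[0,0,-6.8],"dp":[-1.6,-0.25,-1.6],"jaw":-1},{"turn":[0,0,-8.5],"dp":[-1.6,-0.25,-1.6],"jaw":-1},{"turn":[0,0,-10.2],"dp":[-1.6,-0.25,-1.6],"jaw":-1},{"turn":[0,0,-11.9],"dp":[-1.6,-0.25,-1.6],"jaw":-1},{"turn":[0,0,-13.4],"dp":[-1.6,-0.25,-1.6],"jaw":-1}]'
python3 -m inch '[{"turn":[0,0,0],"dp":[0,0,0],"jaw":-1},{"turn":[0,0,0],"dp":[0,0,0],"jaw":-1}]'
python3 -c "
from h import *
import cv2
to(462.8,-14,55,89)
for n,a,b,c,d in (('side',160,260,250,370),('top',170,270,270,370)):
  cv2.imwrite('pics/%s5.png'%n,cv2.resize(bot.get_image(n)[a:b,c:d],None,fx=6,fy=6,interpolation=cv2.INTER_CUBIC))"
```

```text
clock: 9.6
tool_pos: [462.0, -15.3, 154.2]
ee_rot: [0.713, 0.702, -0.0, -0.0]
force: [0.2, -0.2, -0.2]
finger_gap: -0.003
clock: 9.85
tool_pos: [462.1, -15.3, 154.3]
ee_rot: [0.715, 0.699, -0.0, -0.0]
force: [0.2, -1.2, 0.3]
finger_gap: -0.002
t 9.85 pos [462.07 -15.28 154.28] yaw 88.67 z [-1.e-04 -0.e+00 -1.e+00] F [ 0.18 -1.21  0.34] T [-0.037  0.016  0.009] gap -0.002 q [-0.033  0.02  -0.323  1.228 -0.    -0.01 ]
dp [0.026 0.014 1.986] turn [-0.001  0.    -0.055]
```

View pics/side5.png

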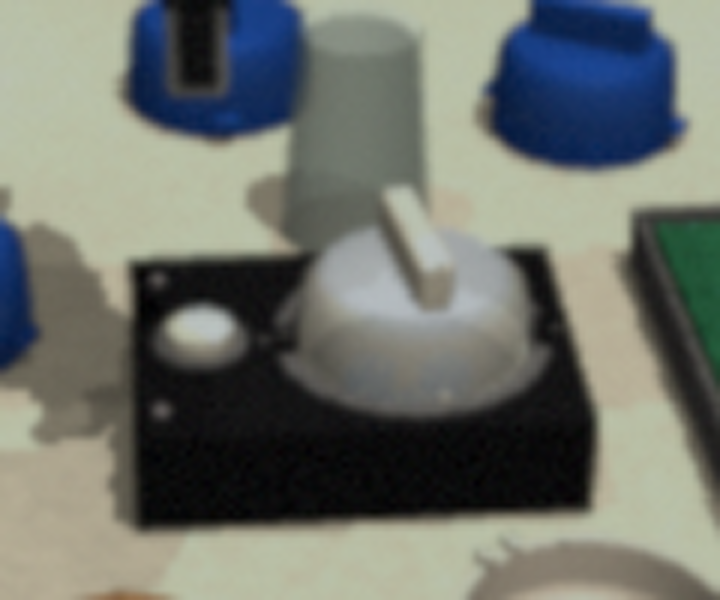

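View pics/top5.png

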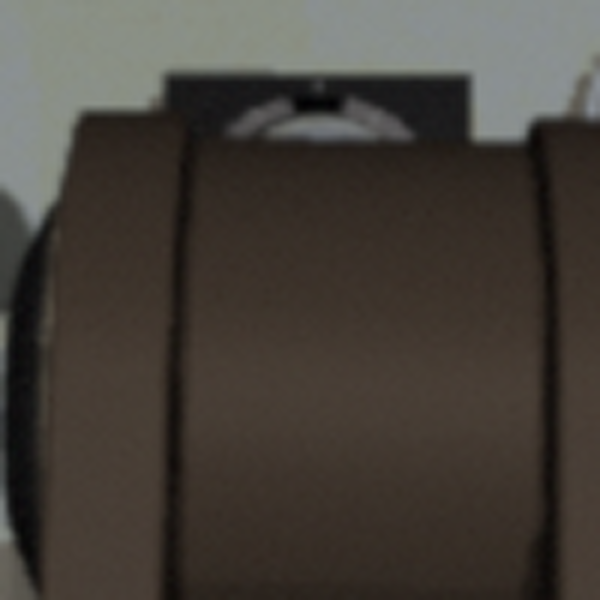

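```bash
python3 -c "
from h import *
for z in (93,103):
  p,q=[ray('side',250+(x+.5)/6-.5,160+(y+.5)/6-.5,z) for x,y in ((397,190),(435,266))]
  print(z,p,q,(p+q)/2,np.linalg.norm(p-q),np.degrees(np.arctan2(*(p-q)[1::-1])))
"
```

```text
93 [540.91975839  10.22013848  93.        ] [547.95326144 -45.93467585  93.        ] [544.43650991 -17.85726869  93.        ] 56.59358034963746 97.1392325572732
103 [538.53232525  -6.80638084 103.        ] [545.41561411 -61.76189949 103.        ] [541.97396968 -34.28414016 103.        ] 55.38491396513687 97.13923255727319
```

At z = 93 the bar's centre comes out at (544,-18), which matches the axis, and the bar is about 82° off the roller's x, so the dome looks locked. The button is next.

```bash
python3 -m inch '[{"turn":[0,0,0],"dp":[0.02,0,0.8],"jaw":-1},{"turn":[0,0,0],"dp":[0.02,0.01,1.6],"jaw":-1},{"turn":[0,0,0],"dp":[0.02,0.01,1.95],"jaw":-1},{"turn":[0,0,0],"dp":[0.02,0.01,1.95],"jaw":-1},{"turn":[0,0,0],"dp":[0.02,0.01,1.95],"jaw":-1}]'
python3 -c "
from h import *
import cv2
to(462.8,-14,43,89)
for n,a,b,c,d in (('side',160,260,250,370),):
  cv2.imwrite('pics/%s6.png'%n,cv2.resize(bot.get_image(n)[a:b,c:d],None,fx=6,fy=6,interpolation=cv2.INTER_CUBIC))"
```

```text
clock: 10.58
tool_pos: [463.3, -14.3, 57.7]
ee_rot: [0.715, 0.7, 0.0, 0.0]
force: [0.4, 0.3, 0.5]
finger_gap: 0.001
t 10.575 pos [463.25 -14.31  57.7 ] yaw 88.79 z [ 0.0011 -0.     -1.    ] F [0.42 0.27 0.48] T [-0.01  -0.047 -0.015] gap 0.001 q [-0.031  0.072 -0.488  1.01   0.    -0.01 ]
dp [ 0.006 -0.01   0.294] turn [ 0.011 -0.    -0.035]
```

View pics/side6.png

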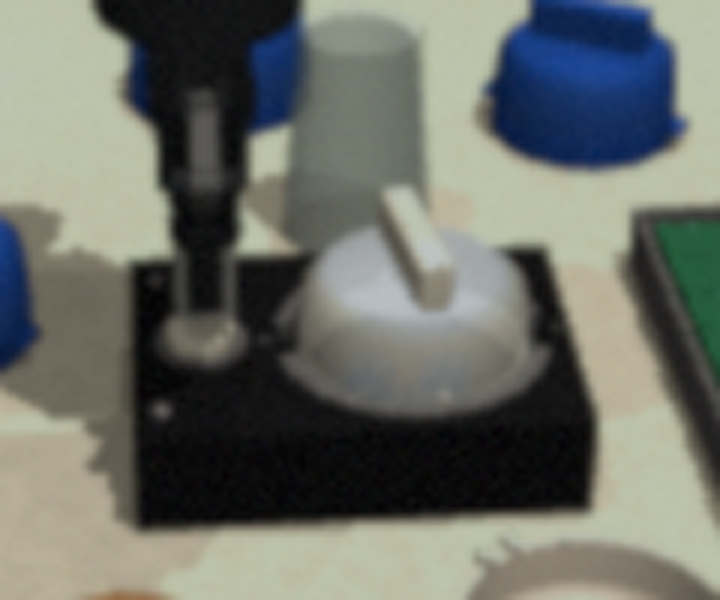

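The tip is centred over the button at crop (203,320), and the gripper is clear of the dome.

```bash
python3 -m inch '[{"turn":[0,0,0],"dp":[0,0,0.1],"jaw":-1},{"turn":[0,0,0],"dp":[0,0,0.2],"jaw":-1},{"turn":[0,0,0],"dp":[0,0,0.28],"jaw":-1},{"turn":[0,0,0],"dp":[0,0,0.3],"jaw":-1},{"turn":[0,0,0],"dp":[0,0,0.3],"jaw":-1},{"turn":[0,0,0],"dp":[0,0,0.3],"jaw":-1}]'
python3 -c "
from h import *
st()"
```

```text
clock: 11.38
tool_pos: [463.4, -14.3, 43.8]
ee_rot: [0.714, 0.7, 0.001, 0.001]
force: [-4.2, 0.4, 18.5]
finger_gap: 0.003
t 11.375 pos [463.42 -14.34  43.84] yaw 88.82 z [ 2.5e-03 -2.0e-04 -1.0e+00] F [-4.22  0.41 18.53] T [0.025 1.059 0.034] gap 0.003 q [-0.031  0.082 -0.51   0.977 -0.    -0.01 ]
```

The force is 18.5 N and the tip is at z 43.8, so the button is fully down. Now I release and retreat.

```bash
python3 -m inch '[{"turn":[0,0,0],"dp":[0,0,-0.3],"jaw":-1},{"turn":[0,0,0],"dp":[0,0,-1.4],"jaw":-1},{"turn":[0,0,0],"dp":[0,0,-2.6],"jaw":-1},{"turn":[0,0,0],"dp":[0,-1,-3.6],"jaw":-1},{"turn":[0,0,0],"dp":[0,-2,-3.6],"jaw":-1},{"turn":[0,0,0],"dp":[0,-3,-3.6],"jaw":-1},{"turn":[0,0,0],"dp":[0,-4,-3.6],"jaw":-1},{"turn":[0,0,0],"dp":[0,-4,-3.6],"jaw":-1},{"turn":[0,0,0],"dp":[0,-4,-3.6],"jaw":-1},{"turn":[0,0,0],"dp":[0,-4,-3.6],"jaw":-1}]'
python3 -c "
from h import *
import cv2
st()
for n,a,b,c,d in (('side',160,260,250,370),('top',110,280,200,460)):
  im=bot.get_image(n); cv2.imwrite('pics/%s7f.png'%n,im)
  cv2.imwrite('pics/%s7.png'%n,cv2.resize(im[a:b,c:d],None,fx=6 if n=='side' else 3,fy=6 if n=='side' else 3,interpolation=cv2.INTER_CUBIC))"
```

```text
clock: 12.62
tool_pos: [263.5, -10.2, 221.7]
ee_rot: [0.714, 0.7, -0.0, -0.0]
force: [0.1, 0.6, -0.4]
finger_gap: 0.002
t 12.625 pos [263.46 -10.19 221.68] yaw 88.83 z [-5.e-04  0.e+00 -1.e+00] F [ 0.11  0.62 -0.36] T [0.001 0.021 0.004] gap 0.002 q [-0.039 -0.373 -0.489  1.456 -0.    -0.018]
```

View pics/side7.png

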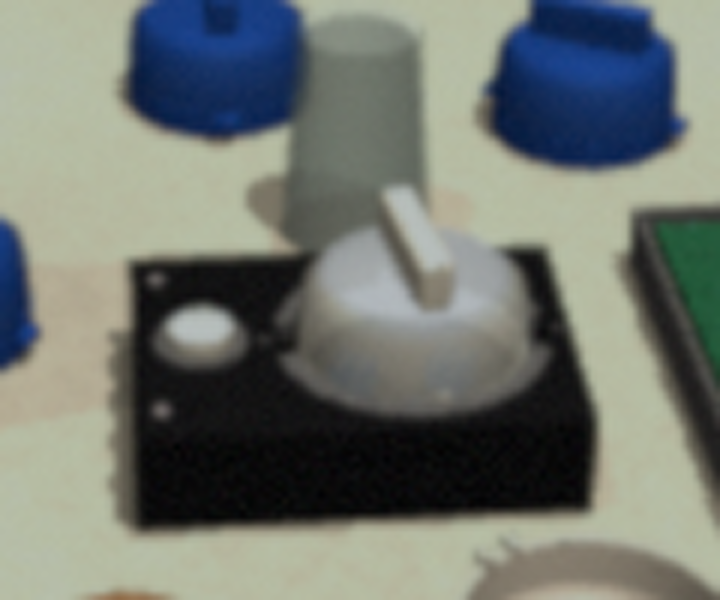

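View pics/top7.png

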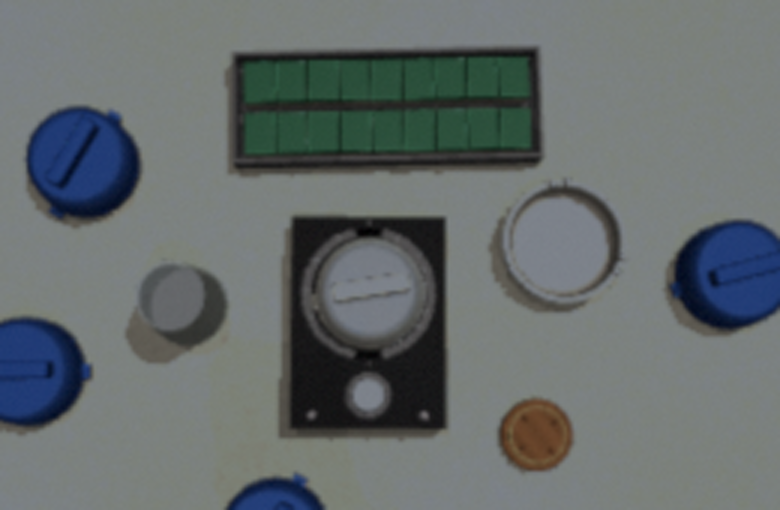

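Both views show the dome low and level in the socket. The bar runs across the roller, from (333,296) to (410,288) in the top crop, and the button is up at (368,395). The bystanders are where they were.

```bash
python3 -c "
from h import *
print(bot.close_job())"
```

```text
the job is handed in; nothing more can be done
None
```

I locked the dome and rolled the dice, then handed the job in at about 12.7 s of the 54 s allowed. No verdict came back.

- **Lining up and locking:** I gripped the dome's bar, turned it 51° anticlockwise to bring the lugs over the slots, and pushed it down about 15.5 mm at 8–10 N. I then turned it about 80° clockwise and let it rise into the notches.
- **Rolling:** I pressed the button with shut fingers until the tip was at z 43.8 mm with 18.5 N, where 44 mm is fully down. Then I let go and moved the arm well clear.

**Last checks:**
- **Dome:** The bar is about 82° off the roller's x axis, against at least 69° needed. The bar's top fits the locked height of 93 mm and is centred to within about 3 mm, judged from the side camera before the button press. That is close to the 4 mm limit, but the camera calibration itself is only good to about 2 mm. The dome looked the same in both views afterwards.
- **Button:** It looks up again in both views, but I had no direct reading of its travel.
- **Surroundings:** The glass, ashtray, wooden disc and tile tray look unmoved by eye; I didn't measure them. The robot touches nothing.

No check failed or disagreed.

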